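Index the press dial and lift out the bushed lever

TASK

The lever under the ram of the arbor press has just had its bush pressed in. Taking hold of one of the dial's ball knobs, not the levers, turn the dial a quarter turn counter-clockwise (seen from above) until it clicks into its next stop and let go of the knob; then lift the finished lever straight up out of its nest to about 10 cm above where it sat and finish holding it there in the gripper, level and steady, so that I can check the bush from below. Leave the blank lever in its own nest, and do not disturb the mallet, the oil bottle or the bin of bushes.

Things in the scene. Friction and masses are not known exactly. Their poses are not given: they have to be found in the camera images.
- dial_axis (a point): On the vertical axis of the dial, at its top face (46 mm above the bench). Part of the fixed press station: its +y points to the press column, z up. The dial is an aluminium disc, 300 mm across, with four equal nests a quarter turn apart and four ball knobs between them. A low spring-plunger housing stands at the rim on the -y side.
- dial (a joint): Turning angle of the dial, rad: 0 as found, finished lever under the ram; positive is counter-clockwise from above. Detents at each quarter turn (the wanted one at 1.571): a sprung roller drops between two rim lugs and pulls the dial in from about 0.05 rad either side. Passing a lug takes about 6 N at a knob; in between about 1 N, and the dial stays where it is left.
- knob (a point): Centre of one of the dial's four black ball knobs: the one clear of the press on the robot's side (at -x, -y of the station as found). The ball, 27 mm across, revolves freely on a 12 mm stem; centre 97 mm above the bench, 128 mm from the dial's axis. It moves with the dial; the other three follow at quarter turns.
- lever_mid (a point): Finished lever, dark steel, 0.3 to 0.55 kg: midway between its boss centres, 11 mm above its underside. x towards the big boss with the bronze bush (36 mm across, 27 mm high, centre at x = 45 mm), z up. Small boss: 24 mm across, 18 mm high, x = -45 mm. Between them an upright web 12 mm wide, 22 mm high, free to grip across from x = -32 to 26 mm. It balances at x = 14 mm.
- blank_mid (a point): Same point of the blank lever: same shape but an open bore and no bush; it sits in the neighbouring nest (at +x of the station as found) and goes under the ram when the dial turns. Stays in its nest.
- nest_out (a point): Point of the dial where the seated finished lever's middle is: 85 mm from the axis, 69 mm above the bench; turns with the dial, to the robot's side after the quarter turn. The lever rests loosely on pads, its underside 12 mm above the dial's face, among steel pins (at the bosses) that rise 10 mm above its underside.
- nest_blank (a point): The same point of the blank lever's nest; moves with the dial.
- mallet_mid (a point): Bystander: a mallet lying on the bench, head 100 mm wide and 56 mm high, handle 200 mm; the point lies where the handle meets the head, 28 mm up.
- oil_mid (a point): Bystander: a white oil bottle, 54 mm across and 150 mm high; the point is half-way up.
- bin_mid (a point): Bystander: an open grey bin of bushes, 120 x 170 x 45 mm; the point is its middle, 20 mm up.
- ram_tip (a point): Foot of the square press ram (26 mm), 97 mm above the bench, over the lever's bush as found: in the station's frame 85 mm along +y, 45 mm along +x from the axis. Fixed. The green press frame is 62 mm wide about the ram's line; its head, 235 mm to 340 mm up, reaches from 58 to 258 mm along +y. A hand lever stands up on its +x side.
There are look-alikes about, which are no part of the job. What is shaped like the part that bears lever_mid but purple is not meant. Leave any turquoise look-alike of the part that bears blank_mid alone.

How it is judged:
On the way, in this order (a step that is already met when the one before it is completed fails the run):
1. the dial has been turned a quarter turn counter-clockwise into its next detent, both levers still seated and the knob let go (value of joint dial between 1.535 and 1.606 rad and distance between lever_mid and nest_out below 0.008 m and distance between blank_mid and nest_blank below 0.008 m and contact force between dial and the fingers below 0.3 N), for 0.2 s.
2. the finished lever is lifted clear of its nest, level (height (world z) of lever_mid above 0.105 m and angle between lever_mid's own z axis and vertical below 0.14 rad and contact force between lever and dial below 0.05 N), for 0.1 s.
At the end, for the whole second after the job is handed in: Dial in the next counter-clockwise detent (within 2 degrees); finished lever held by the fingers alone 70 to 150 mm above where it sat, within 50 mm of over its nest, level within 5.7 degrees and still; blank seated in its nest; mallet, bottle and bin within 20 mm of where they stood (height (world z) of lever_mid between 0.139 and 0.219 m and horizontal distance between lever_mid and nest_out below 0.05 m and angle between lever_mid's own z axis and vertical below 0.1 rad and linear speed of lever below 0.02 m/s and angular speed of lever below 0.15 rad/s and contact force between lever and the fingers above 1 N and contact force between lever and station below 0.05 N and contact force between lever and blank below 0.05 N and value of joint dial between 1.535 and 1.606 rad and distance between blank_mid and nest_blank below 0.008 m and angle between blank_mid's own z axis and vertical below 0.06 rad and distance of each of mallet_mid, oil_mid, bin_mid from where it was at the start of the episode below 0.02 m); the arm keeps its last pose, push and grip.
It fails at once if a lever is touched before the dial has come round (value of joint dial below 1.5 rad and contact force between any of lever, blank and the fingers above 0.5 N).
It fails at once if the dial is turned the wrong way, or past the wanted stop (value of joint dial below -0.2 rad or value of joint dial above 1.9 rad).
It fails at once if the finished lever is tipped (angle between lever_mid's own z axis and vertical above 0.35 rad).
It fails at once if the blank lever is knocked out of its nest (distance between blank_mid and nest_blank above 0.015 m).
It fails at once if a bystander is knocked away (distance of any of mallet_mid, oil_mid, bin_mid from where it was at the start of the episode above 0.03 m).
It also fails if it takes over 54 s, if anything falls off the work surface, if the arm or the gripper's body presses on something with over 40 N, if the wrist force passes 120 N, or if a joint passes its speed limit or range.

ROBOT

A 7-joint arm with a two-finger parallel gripper is mounted at the origin on the work surface. World frame = base frame: x ahead of the robot, y to its left, z up, the work surface at z = 0. Lengths are in m, angles in rad, forces in N, time in s.
With the tool pointing down it reaches from about 0.425 to 1.025 m from the base axis. Payload 3.6 kg.
Tool frame: the origin (TCP) lies at the very end of the fingers, on their centre line; the grasp point (between the pads) lies arm.grasp_offset behind it (arm.grasp_offset is the distance from the TCP to the grasp point, in m); z points along the fingers, y is the direction in which the jaws open and shut (so a half turn about z gives the same grasp; the last joint's range is limited). The gripper opens to 85 mm and grips with 20 to 120 N. Pads are 22 mm wide; open, the fingers measure 114 mm over their backs; the gripper's body (76 mm by 85 mm) begins 54 mm behind the grasp point. The pads swing forward as they close: fully open they stand 13 mm farther back than shut.
Start: joints at [-0.093, 0.591, 0.048, 1.609, -0.033, 0.943, -0.034], TCP at [0.725, 0, 0.231] pointing down, gripper open.
Joint ranges: [-2.69, 2.69], [-0.47, 2.24], [-1.27, 1.36], [0.19, 2.51], [-1.53, 4.68], [0.08, 2.07], [-3.09, 3.09]. Speed limits (rad/s): [2.57, 2.57, 3.14, 3.14, 3.14, 3.14, 3.14].

INTERFACE

Orientations are given as [roll, pitch, yaw] about the fixed x, y, z axes, in that order (R = Rz(yaw) Ry(pitch) Rx(roll)).
In Python, from plant import readout, get_image, get_calibration, finish_job, arm gives the robot as it stands.
- The arm moves only by the tool carry_out, never from a script. Its argument "plan" is a list of rows, each a list of 2 entries, a list of its own where there are three numbers: the shift along the world's x, y, z in m, then the turn, a rotation vector about the world's x, y, z in degrees. In form: [[[dx, dy, dz], [ax, ay, az]], ...]. A call has 1 to 10 rows; each row shifts and turns the commanded pose from where the row before left it; what a row does not reach is not made up. A row lasts 1/12 s, in which the tool goes at most 41.7 mm and 7.16 degrees, less where a joint would pass 70% of its speed; a pose out of reach is approached as far as the arm can. A call with a gripper value outside its range is refused whole. "fingers" is the finger opening in m, from 0 to 0.0854, set as the call begins (left out, the last holds). The fingers move at their own pace and stop on an object; the grip force is fixed at half the most. Time passes only in rows, so rows that do not move let the fingers close. It gives the time, the measured TCP pose, the force and the opening at its end, in the units of the state.
- readout.get_state(): the state, without advancing time (a new reading comes with each control period).
- get_image(name): name is "scene" or "side" or "wrist"; returns (picture, depth): 400x640x3 uint8, red, green, blue; 400x640 float32, m along the optical axis (not along the pixel's ray), 0 where there is no reading.
- get_calibration(name): a dict with "fx", "fy", "cx", "cy" (pixels), "dist_coeffs" ([k1, k2, p1, p2, k3] as OpenCV has them; the pictures are not rectified), "eye" and "attitude" of the camera in the world. Camera axes: x right, y down, z forward; pixel columns grow to the right and rows downward; lengths in m; the calibration is good to about 2 mm. A picture is of the moment at which its call begins: read the wrist's pose just before it. get_calibration takes no time and is no camera call; for the wrist camera it gives the pose at the moment of the call.
- finish_job(): hands the job in, once; it reports no verdict.
The state is a dict: "clock": time; "joint_pos": joint angles; "qd": joint speeds; "effort": joint torques, N m; "tcp_pos": TCP position; "tcp_rot": TCP orientation; "force": force on the tool from outside, world axes, zero at the start; "wrist_torque": the same for the moment, N m; "finger_gap": opening from 0.0 (shut) to 1.0 (fully open).
Only numpy, scipy, OpenCV 4.12 (cv2) and the standard library are available. Lean on these libraries where they do the work, as an engineer would, in place of code of your own. Each camera call takes 0.05 s, during which the arm holds its last target.

## Working session

There is one attempt and no reset: what is moved stays moved. The work goes in short steps, Python scripts to look and compute and a tool call to move; the robot and the scene stay as the last step left them, time stands still between calls to the robot, and variables do not carry over. Pictures are saved under pics/ and viewed, and the job is handed in when it is done.

Besides the shell and the picture viewer there is one more tool, called after "Emit:" in YAML: its name, and indented under it one key for each argument. carry_out: Moves the arm, as the interface text tells. Its arguments: {"type":"object","properties":{"plan":{"type":"array"},"fingers":{"type":"number"}},"required":["plan"]}

```bash
ls; mkdir -p pics
cat > h.py <<'E'
import numpy as np, cv2
from plant import readout, get_image, get_calibration, finish_job, arm
E
python3 - <<'E'
from h import *
print(readout.get_state(), arm.grasp_offset)
for n in ("scene","side","wrist"):
    c=get_calibration(n); print(n,c)
    p,d=get_image(n); cv2.imwrite(f"pics/{n}0.png",p[:,:,::-1]); np.save(f"{n}0.npy",d)
E
```

```text
pics
{'clock': 0.0, 'joint_pos': array([-0.09351049,  0.59217911,  0.04826629,  1.60984918, -0.03329068,
        0.94268943, -0.03370273]), 'qd': array([-0.00033009,  0.00022993,  0.00105467,  0.00097173, -0.00035636,
       -0.00123182,  0.00113491]), 'effort': array([ 3.78132427e-04, -5.48684978e+01,  1.54672019e+00, -1.98121297e+01,
        9.43630905e-03,  8.90732801e-03, -1.16924070e-05]), 'tcp_pos': array([7.24157751e-01, 3.21851466e-05, 2.30086764e-01]), 'tcp_rot': array([-3.13927474e+00,  1.22121176e-04,  1.57091739e+00]), 'force': array([-0.05289104,  0.92189786,  0.11548549]), 'wrist_torque': array([-0.02133858, -0.00132847, -0.000881  ]), 'finger_gap': 0.9955121023778334} 0.0187
scene {'fx': 363.23189977755, 'fy': 363.23189977755, 'cx': 322.91096993058704, 'cy': 201.49974637661595, 'dist_coeffs': array([-0.06753183,  0.        ,  0.        ,  0.        ,  0.        ]), 'eye': array([1.29807514, 0.09684231, 0.87022037]), 'attitude': array([-2.32121009, -0.0182685 ,  1.73139519])}
side {'fx': 377.4243624738059, 'fy': 377.4243624738059, 'cx': 313.7328671980973, 'cy': 202.3708863440283, 'dist_coeffs': array([-0.0394726,  0.       ,  0.       ,  0.       ,  0.       ]), 'eye': array([ 0.02355547, -0.57343228,  0.82929395]), 'attitude': array([-2.37650482, -0.01692014, -0.67834775])}
wrist {'fx': 286.2802898362215, 'fy': 286.2802898362215, 'cx': 317.70991414446974, 'cy': 201.44957093249803, 'dist_coeffs': array([-0.02801164,  0.        ,  0.        ,  0.        ,  0.        ]), 'eye': array([0.72432215, 0.08261276, 0.37318993]), 'attitude': array([ 2.81305058e+00,  1.45117441e-03, -2.81916102e-04])}
```

View pics/scene0.png

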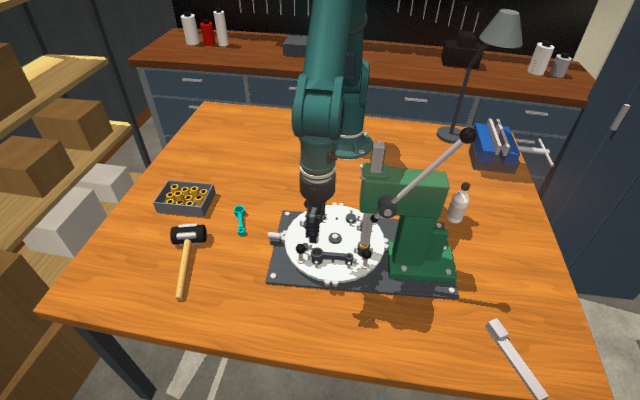

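View pics/side0.png

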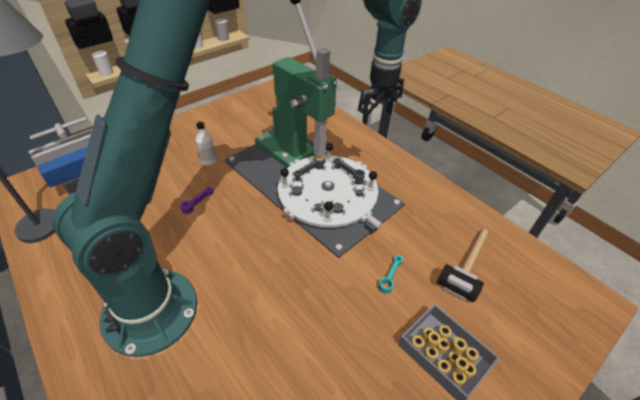

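View pics/wrist0.png

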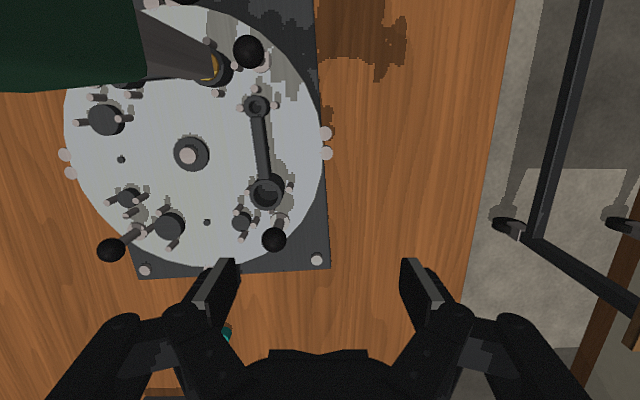

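The finished lever is under the ram. In the wrist picture the target knob is at about (110,250), the blank is along (256,105)–(265,190), and the dial centre is near (190,153). Next I'll measure these.

```bash
cat >> h.py <<'E'
from scipy.spatial.transform import Rotation as R
def K(c): return np.array([[c['fx'],0,c['cx']],[0,c['fy'],c['cy']],[0,0,1]])
def ray(c,uv):
    n=cv2.undistortPoints(np.array(uv,float).reshape(-1,1,2),K(c),c['dist_coeffs']).reshape(-1,2)
    return np.c_[n,np.ones(len(n))]@R.from_euler('xyz',c['attitude']).as_matrix().T
def atz(c,uv,z):   # intersect with plane z
    r=ray(c,uv); return c['eye']+r*((z-c['eye'][2])/r[:,2])[:,None]
def proj(c,P):
    Rm=R.from_euler('xyz',c['attitude']).as_matrix()
    return cv2.projectPoints((np.atleast_2d(P)-c['eye'])@Rm,np.zeros(3),np.zeros(3),K(c),c['dist_coeffs'])[0].reshape(-1,2)
def up(p,x0,y0,x1,y1,s,name): cv2.imwrite("pics/"+name,cv2.resize(p[y0:y1,x0:x1],None,fx=s,fy=s,interpolation=cv2.INTER_CUBIC)[:,:,::-1])
E
python3 - <<'E'
from h import *
p=cv2.imread("pics/wrist0.png")[:,:,::-1]
up(p,50,0,350,290,2,"w0c.png")
p=cv2.imread("pics/side0.png")[:,:,::-1]
up(p,220,120,420,260,4,"s0c.png")
c=get_calibration("wrist")
print(atz(c,[(110,250),(248,52),(274,239)],0.097))
print(atz(c,[(187,155)],0.055), atz(c,[(265,193)],0.085),atz(c,[(256,104)],0.076))
E
```

```text
[[ 0.49509033 -0.0681493   0.097     ]
 [ 0.66323122  0.12624508  0.097     ]
 [ 0.67730831 -0.05400366  0.097     ]]
[[0.57749634 0.02908686 0.055     ]] [[ 0.6684393  -0.00626889  0.085     ]] [[0.66311091 0.08291726 0.076     ]]
```

View pics/w0c.png

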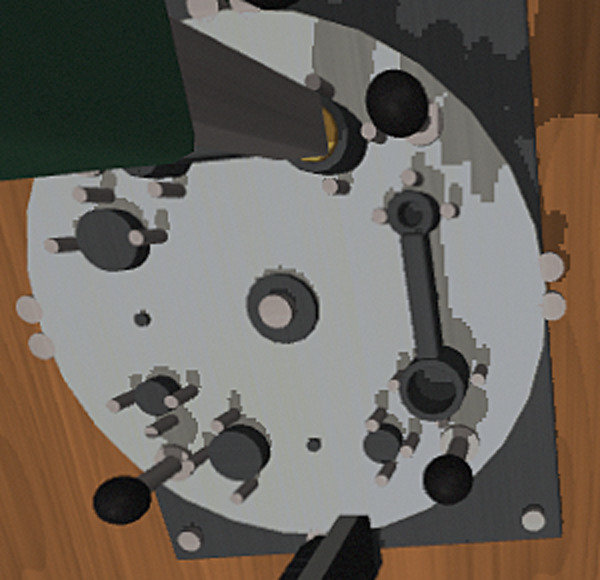

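View pics/s0c.png

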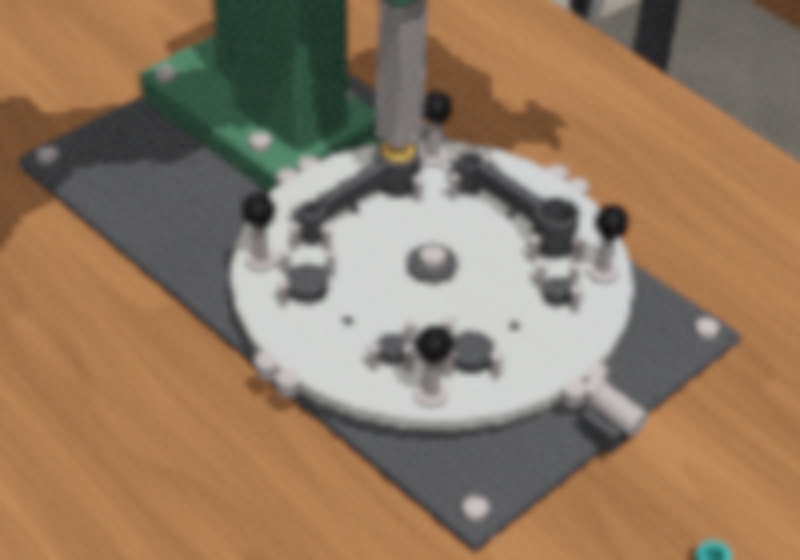

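Run:
```python
from h import *
c=get_calibration("side")
# side picture: knob pixels from crop/4+(220,120)
print(atz(c,[(220+434/4,120+345/4),(220+258/4,120+210/4),(220+612/4,120+221/4),(220+437/4,120+106/4)],0.097))
c=get_calibration("scene"); print(proj(c,[[0.677,-.054,.097],[.495,-.068,.097]]))
```

```text
[[ 0.49655668 -0.06904081  0.097     ]
 [ 0.48298964  0.11234294  0.097     ]
 [ 0.67884215 -0.05449152  0.097     ]
 [ 0.66572438  0.1258929   0.097     ]]
[[299.63441267 249.0912804 ]
 [307.29127405 203.5665856 ]]
```

Emit:
carry_out:
  plan:
    - [[-0.022,-0.0068,0],[0,0,0.45]]
    - [[-0.023,-0.0068,0],[0,0,0.45]]
    - [[-0.023,-0.0068,0],[0,0,0.45]]
    - [[-0.023,-0.0068,0],[0,0,0.45]]
    - [[-0.023,-0.0068,0],[0,0,0.45]]
    - [[-0.023,-0.0068,0],[0,0,0.45]]
    - [[-0.023,-0.0068,0],[0,0,0.45]]
    - [[-0.023,-0.0068,0],[0,0,0.45]]
    - [[-0.023,-0.0068,0],[0,0,0.45]]
    - [[-0.023,-0.0068,0],[0,0,0.45]]
  fingers: 0.0854

```text
clock: 0.98
tcp_pos: [0.4946, -0.0683, 0.2311]
tcp_rot: [-3.141, -0.0, 1.65]
force: [0.4, -0.7, 0.2]
finger_gap: 0.996
```

Both cameras agree on the knob to within 2 mm. Descending.

Emit:
carry_out:
  plan:
    - [[0.001,0,-0.02],[0,0,0]]
    - [[0,0,-0.025],[0,0,0]]
    - [[0,0,-0.025],[0,0,0]]
    - [[0,0,-0.025],[0,0,0]]
    - [[0,0,-0.02],[0,0,0]]
    - [[0,0,-0.02],[0,0,0]]
    - [[0,0,-0.016],[0,0,0]]
    - [[0,0,0],[0,0,0]]

```text
clock: 1.65
tcp_pos: [0.4949, -0.0677, 0.0777]
tcp_rot: [-3.136, -0.001, 1.65]
force: [-1.9, -0.6, 0.0]
finger_gap: 0.995
```

Run:
```python
from h import *
p,d=get_image("wrist"); cv2.imwrite("pics/w1.png",p[:,:,::-1])
p,d=get_image("side"); up(p,220,100,420,250,4,"s1.png")
```

```text
(no output)
```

View pics/w1.png

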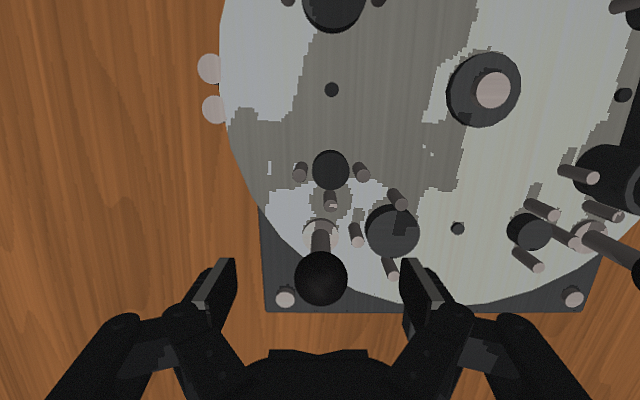

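View pics/s1.png

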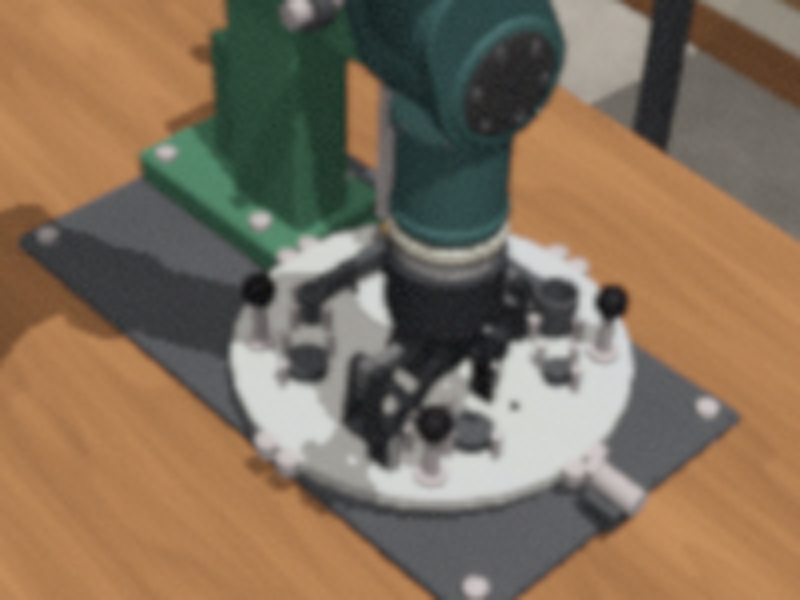

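Run:
```python
from h import *
s=readout.get_state(); t=s['tcp_pos']; print(t,s['tcp_rot'],s['force'])
c=get_calibration("wrist"); print(proj(c,[t+[0,0,.0187]]), atz(c,[(321,278)],.097))
c=get_calibration("side"); print((proj(c,[t,t+[0,0,.0187]])-[220,100])*4, atz(c,[(220+434/4,100+424/4)],.097))
```

```text
[ 0.4966822  -0.06799924  0.08003268] [-3.14021782e+00 -1.40711702e-04  1.64933978e+00] [-0.20430705  0.04436953  0.22380828]
[[318.03140888 276.91890744]] [[ 0.49834109 -0.0696717   0.097     ]]
[[432.00651829 441.24743743]
 [433.24752715 422.23572171]] [[ 0.49715088 -0.06834308  0.097     ]]
```

Emit:
carry_out:
  plan:
    - [[0.001,-0.001,0],[0,0,0]]
    - [[0,0,0],[0,0,0]]
    - [[0,0,0],[0,0,0]]
    - [[0,0,0],[0,0,0]]
    - [[0,0,0],[0,0,0]]
    - [[0,0,0],[0,0,0]]
  fingers: 0.0

```text
clock: 2.25
tcp_pos: [0.4967, -0.069, 0.081]
tcp_rot: [-3.139, -0.0, 1.649]
force: [-3.7, 0.1, 8.0]
finger_gap: 0.284
```

Run:
```python
from h import *
s=readout.get_state(); t=s['tcp_pos']; print(t,s['force'],s['finger_gap']*.0854)
C=np.array([.5805,.0289]); a0=np.arctan2(*(np.array([.4975,-.0688])-C)[::-1]); print(a0, np.hypot(*(np.array([.4975,-.0688])-C)))
n=24
a0=np.deg2rad(225)+.0775
th=a0+np.linspace(0,np.pi/2,n+1)
P=C+.128*np.c_[np.cos(th),np.sin(th)]
print(P[0],P[-1]); print(np.round(np.diff(P,axis=0)*1e3,1))
```

```text
[ 0.49666662 -0.06896975  0.08100783] [-3.70030182  0.0527433   7.97156849] 0.024248399822159962
-2.275022931905305 0.1281962947982507
[ 0.49726949 -0.06834547] [ 0.67774547 -0.05433051]
[[ 6.5 -5.2]
 [ 6.9 -4.8]
 [ 7.2 -4.3]
 [ 7.4 -3.9]
 [ 7.7 -3.4]
 [ 7.9 -2.9]
 [ 8.  -2.3]
 [ 8.2 -1.8]
 [ 8.3 -1.3]
 [ 8.3 -0.7]
 [ 8.4 -0.2]
 [ 8.4  0.4]
 [ 8.3  0.9]
 [ 8.2  1.5]
 [ 8.1  2. ]
 [ 8.   2.5]
 [ 7.8  3. ]
 [ 7.6  3.5]
 [ 7.3  4. ]
 [ 7.1  4.5]
 [ 6.7  5. ]
 [ 6.4  5.4]
 [ 6.   5.8]
 [ 5.7  6.2]]
```

Run:
```python
from h import *
p,d=get_image("side"); up(p,290,170,370,240,8,"s2.png")
p,d=get_image("wrist"); up(p,230,180,410,330,4,"w2.png")
```

```text
(no output)
```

View pics/s2.png

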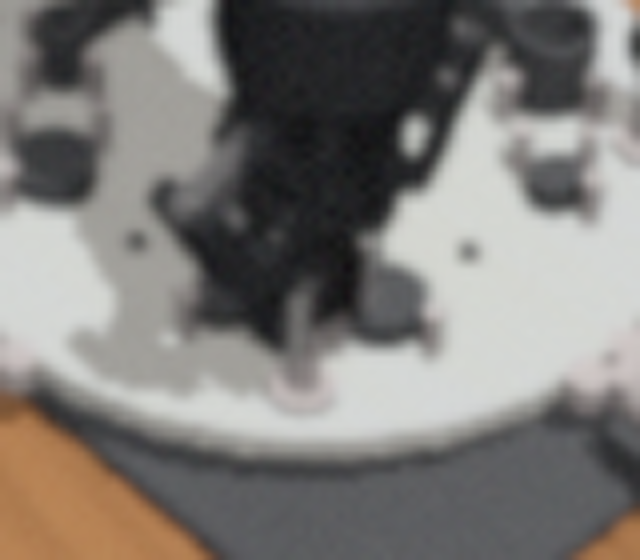

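View pics/w2.png

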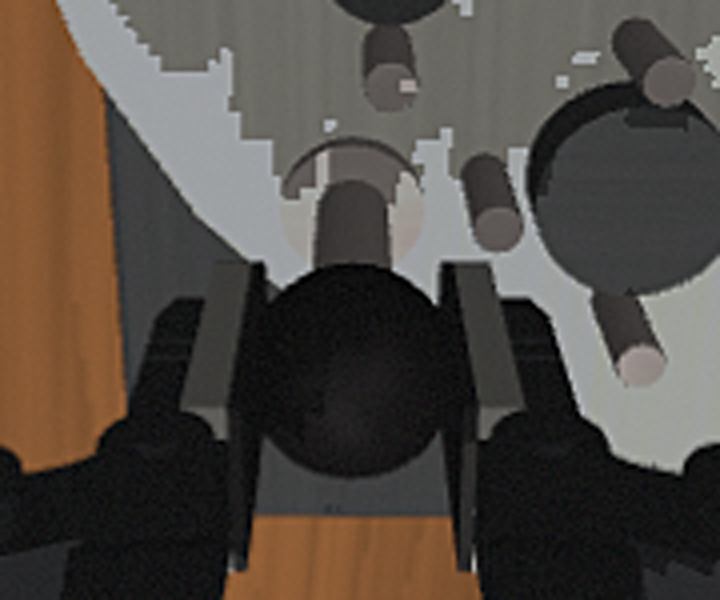

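Emit:
carry_out:
  plan:
    - [[0.003,-0.0025,0],[0,0,0]]
    - [[0.0035,-0.0027,0],[0,0,0]]
    - [[0.0069,-0.0048,0],[0,0,0]]
    - [[0.0072,-0.0043,0],[0,0,0]]
    - [[0.0074,-0.0039,0],[0,0,0]]
    - [[0.0077,-0.0034,0],[0,0,0]]
    - [[0.0079,-0.0029,0],[0,0,0]]
    - [[0.008,-0.0023,0],[0,0,0]]
    - [[0.0041,-0.0009,0],[0,0,0]]
    - [[0,0,0],[0,0,0]]

```text
clock: 3.18
tcp_pos: [0.5561, -0.0977, 0.0811]
tcp_rot: [3.137, 0.001, 1.649]
force: [0.8, -1.5, 5.1]
finger_gap: 0.283
```

Run:
```python
from h import *
p,d=get_image("scene"); up(p,250,150,470,310,3.6,"c3.png")
s=readout.get_state(); t=s['tcp_pos']; print(t,s['force'],s['wrist_torque'],s['finger_gap'])
C=np.array([.5805,.0289]); v=t[:2]-C; print(np.hypot(*v),np.degrees(np.arctan2(v[1],v[0]))%360)
```

```text
[ 0.5553875  -0.09751729  0.08109271] [ 0.46613197 -1.11630293  5.81835651] [-0.35860666 -0.06611271 -0.03609484] 0.2794484516323451
0.12888743092196495 258.7645900347677
```

View pics/c3.png

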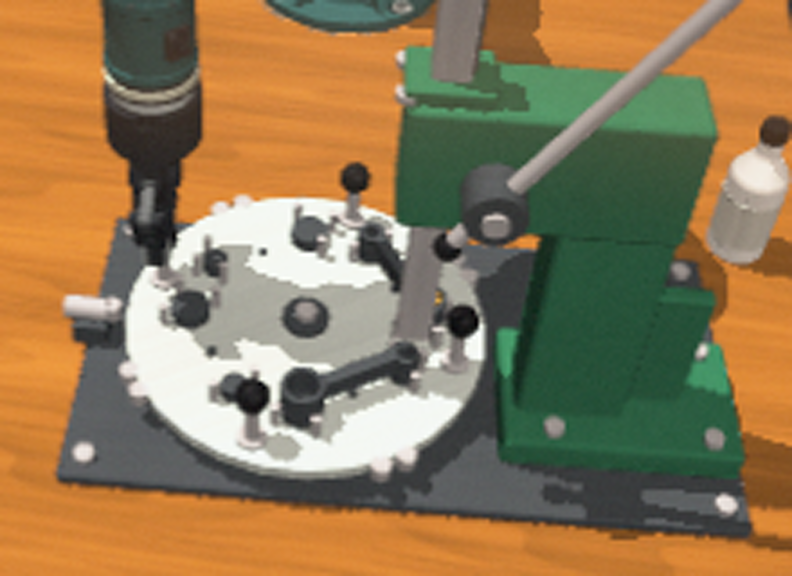

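The dial is turning and both levers are seated. Continuing.

Emit:
carry_out:
  plan:
    - [[0.0041,-0.0009,0],[0,0,0]]
    - [[0.0083,-0.0013,0],[0,0,0]]
    - [[0.0083,-0.0007,0],[0,0,0]]
    - [[0.0084,-0.0002,0],[0,0,0]]
    - [[0.0084,0.0004,0],[0,0,0]]
    - [[0.0083,0.0009,0],[0,0,0]]
    - [[0.0082,0.0015,0],[0,0,0]]
    - [[0.0081,0.002,0],[0,0,0]]
    - [[0.008,0.0025,0],[0,0,0]]
    - [[0.0078,0.003,0],[0,0,0]]

```text
clock: 4.07
tcp_pos: [0.6308, -0.0895, 0.0811]
tcp_rot: [-3.14, -0.0, 1.649]
force: [-2.4, -1.0, 7.7]
finger_gap: 0.282
```

Emit:
carry_out:
  plan:
    - [[0.0076,0.0035,0],[0,0,0]]
    - [[0.0073,0.004,0],[0,0,0]]
    - [[0.0071,0.0045,0],[0,0,0]]
    - [[0.0034,0.0025,0],[0,0,0]]
    - [[0,0,0],[0,0,0]]

```text
clock: 4.48
tcp_pos: [0.6587, -0.0731, 0.0811]
tcp_rot: [3.138, -0.001, 1.651]
force: [1.9, 0.9, 5.5]
finger_gap: 0.283
```

Run:
```python
from h import *
s=readout.get_state(); t=s['tcp_pos']; print(t,s['force'],s['wrist_torque'],s['finger_gap'])
C=np.array([.5805,.0289]); v=t[:2]-C; print(np.hypot(*v),np.degrees(np.arctan2(v[1],v[0]))%360)
```

```text
[ 0.65868716 -0.07311209  0.08114854] [1.89087335 0.89860767 5.46061666] [ 0.18264479 -0.08154801  0.0058318 ] 0.28315711605939153
0.12852897980109732 307.46835738949966
```

Emit:
carry_out:
  plan:
    - [[0.0034,0.0027,0],[0,0,0]]
    - [[0.0033,0.0029,0],[0,0,0]]
    - [[0.0032,0.003,0],[0,0,0]]
    - [[0.0031,0.0031,0],[0,0,0]]
    - [[0.003,0.0033,0],[0,0,0]]
    - [[0.0028,0.0035,0],[0,0,0]]
    - [[0,0,0],[0,0,0]]
    - [[0,0,0],[0,0,0]]

```text
clock: 5.15
tcp_pos: [0.6705, -0.0626, 0.0811]
tcp_rot: [-3.132, 0.005, 1.645]
force: [-4.1, -2.6, 9.1]
finger_gap: 0.285
```

Run:
```python
from h import *
s=readout.get_state(); t=s['tcp_pos']; print(t,s['force'],s['wrist_torque'],s['finger_gap'])
C=np.array([.5805,.0289]); v=t[:2]-C; print(np.hypot(*v),np.degrees(np.arctan2(v[1],v[0]))%360)
p,d=get_image("side"); up(p,220,120,420,260,4,"s4.png")
c=get_calibration("side"); C3=np.r_[C,.097]
th=np.deg2rad(np.array([135,225,315,45]))+.0775
P=np.c_[C[0]+.128*np.cos(th),C[1]+.128*np.sin(th),.097*np.ones(4)]
print((proj(c,P)-[220,120])*4)
```

```text
[ 0.67052445 -0.06256063  0.08107965] [-4.11397165 -2.64407122  9.10266741] [-0.66241007  0.78459424 -0.02159853] 0.2849670390068236
0.12833334953978592 314.546602760792
[[258.46737406 210.00494532]
 [434.13763421 343.92244601]
 [610.77450989 221.50274435]
 [434.86142962 106.79900766]]
```

View pics/s4.png

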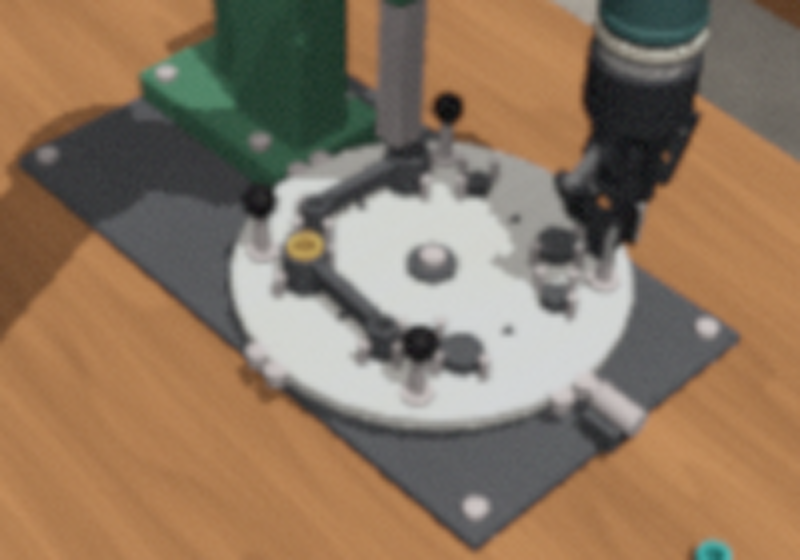

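Emit:
carry_out:
  plan:
    - [[0.0012,0.0014,0],[0,0,0]]
    - [[0.0012,0.0014,0],[0,0,0]]
    - [[0,0,0],[0,0,0]]

```text
clock: 5.45
tcp_pos: [0.6773, -0.0554, 0.0811]
tcp_rot: [-3.14, 0.002, 1.649]
force: [-1.7, -2.1, 7.6]
finger_gap: 0.278
```

Emit:
carry_out:
  plan:
    - [[0,0,0],[0,0,0]]
    - [[0,0,0],[0,0,0]]

```text
clock: 5.62
tcp_pos: [0.6772, -0.0554, 0.0811]
tcp_rot: [-3.14, 0.002, 1.648]
force: [-1.1, -2.1, 7.4]
finger_gap: 0.281
```

Run:
```python
from h import *
s=readout.get_state(); t=s['tcp_pos']; print(t,s['force'],s['wrist_torque'],s['finger_gap'])
C=np.array([.5805,.0289]); v=t[:2]-C; print(np.hypot(*v),np.degrees(np.arctan2(v[1],v[0]))%360)
p,d=get_image("side"); up(p,220,120,420,260,4,"s5.png")
```

```text
[ 0.67723319 -0.05541371  0.08113477] [-1.11258614 -2.07174355  7.3777937 ] [-0.44453494  0.30218564 -0.00901599] 0.28111132535778827
0.12832035157411584 318.9242351761155
```

View pics/s5.png

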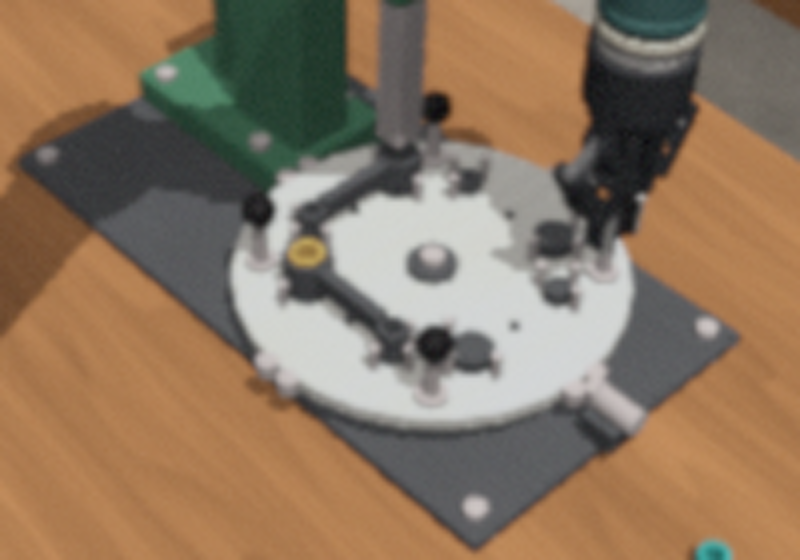

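The free knobs show at (258,210), (434,345) and (437,106), the same pixels as before the turn, so the dial is in its detent. Releasing.

Emit:
carry_out:
  plan:
    - [[0,0,0],[0,0,0]]
    - [[0,0,0],[0,0,0]]
    - [[0,0,0],[0,0,0]]
    - [[0,0,0],[0,0,0]]
    - [[0,0,0],[0,0,0]]
    - [[0,0,0],[0,0,0]]
    - [[0,0,0],[0,0,0]]
    - [[0,0,0],[0,0,0]]
  fingers: 0.0854

```text
clock: 6.33
tcp_pos: [0.6782, -0.0536, 0.0802]
tcp_rot: [-3.142, -0.0, 1.649]
force: [0.5, 0.4, 0.9]
finger_gap: 1.001
```

Run:
```python
from h import *
s=readout.get_state(); t=s['tcp_pos']; print(t,s['force'],s['wrist_torque'],s['finger_gap'])
p,d=get_image("wrist"); cv2.imwrite("pics/w5.png",p[:,:,::-1])
```

```text
[ 0.67819684 -0.05359472  0.08022983] [0.49850093 0.41303159 0.94132856] [0.01516099 0.02985111 0.01470065] 1.0007322223103146
```

View pics/w5.png

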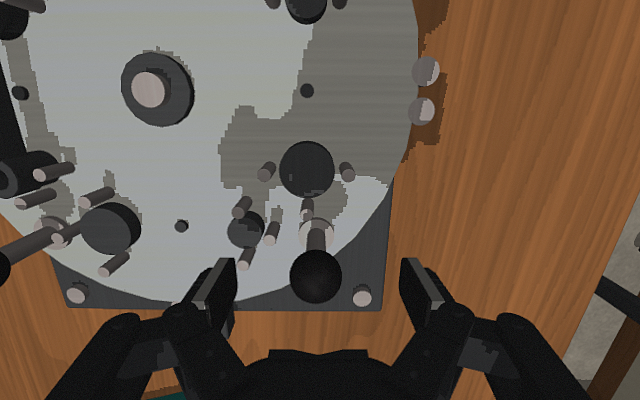

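Emit:
carry_out:
  plan:
    - [[0,0,0.02],[0,0,0]]
    - [[0,0,0.03],[0,0,0]]
    - [[0,0,0.03],[0,0,0]]
    - [[0,0,0.03],[0,0,0]]
    - [[0,0,0.03],[0,0,0]]
    - [[-0.025,0,0],[0,0,0]]
    - [[-0.035,0,0],[0,0,0]]
    - [[-0.035,0,0],[0,0,0]]
    - [[-0.035,0,0],[0,0,0]]
    - [[-0.035,0,0],[0,0,0]]

```text
clock: 7.22
tcp_pos: [0.5115, -0.0537, 0.2204]
tcp_rot: [3.141, 0.0, 1.649]
force: [0.9, -0.2, 0.1]
finger_gap: 0.997
```

Emit:
carry_out:
  plan:
    - [[-0.0197,0.017,0],[0,0,0]]
    - [[0,0.025,0],[0,0,0]]
    - [[0,0.025,0],[0,0,0]]
    - [[0,0,0],[0,0,0]]
    - [[0,0,0],[0,0,0]]

```text
clock: 7.63
tcp_pos: [0.4936, 0.0149, 0.2206]
tcp_rot: [3.141, -0.0, 1.653]
force: [0.5, 0.7, 0.1]
finger_gap: 0.997
```

Run:
```python
from h import *
s=readout.get_state(); t=s['tcp_pos']; print(t,s['tcp_rot'],s['force'])
c=get_calibration("wrist")
p,d=get_image("wrist"); cv2.imwrite("pics/w6.png",p[:,:,::-1])
C=np.array([.5805,.0289]);y=.0775;Rm=np.array([[np.cos(y),-np.sin(y)],[np.sin(y),np.cos(y)]])
for n,q,z in [("small",(-.085,-.045),.076),("big",(-.085,.045),.085),("hub",(0,0),.055),("kn",(-.0905,-.0905),.097),("kn2",(-.0905,.0905),.097)]:
    P=np.r_[C+Rm@q,z]; print(n,P,proj(c,P))
np.save("c6.npy",c,allow_pickle=True)
```

```text
[0.49358216 0.01491906 0.22061955] [ 3.14081160e+00 -4.25177054e-04  1.65305903e+00] [0.47612572 0.74576602 0.10080444]
small [ 0.49923915 -0.02254583  0.076     ] [[320.08954728 221.02892768]]
big [0.49227113 0.06718402 0.085     ] [[320.83406177 137.67083226]]
hub [0.5805 0.0289 0.055 ] [[396.85720287 176.39791811]]
kn [ 0.49727838 -0.06833508  0.097     ] [[314.82684321 267.90263751]]
kn2 [0.48326492 0.11212162 0.097     ] [[315.06520557  86.0227823 ]]
```

View pics/w6.png

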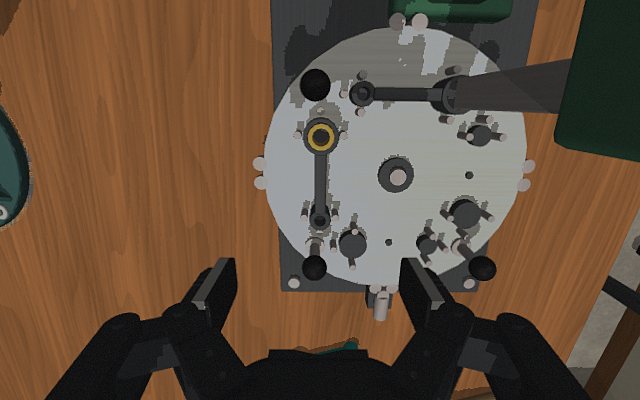

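The lever bosses at (321,137) and (320,221) match the predicted pixels. Moving over the web and down.

Emit:
carry_out:
  plan:
    - [[0.001,0.0194,0],[0,0,-0.2]]
    - [[0,0,0],[0,0,0]]
    - [[0,0,-0.025],[0,0,0]]
    - [[0,0,-0.025],[0,0,0]]
    - [[0,0,-0.025],[0,0,0]]
    - [[0,0,-0.025],[0,0,0]]
    - [[0,0,0],[0,0,0]]
    - [[0,0,0],[0,0,0]]

```text
clock: 8.35
tcp_pos: [0.4937, 0.0313, 0.1195]
tcp_rot: [-3.138, 0.001, 1.644]
force: [0.6, -1.3, -0.2]
finger_gap: 1.001
```

Run:
```python
from h import *
s=readout.get_state(); t=s['tcp_pos']; print(t,s['tcp_rot'],s['force'])
c=get_calibration("wrist")
p,d=get_image("wrist"); cv2.imwrite("pics/w7.png",p[:,:,::-1])
print(proj(c,[[.4957,.0223,.08],[.4948,.0343,.08]]),proj(c,[t*[1,1,0]+[0,0,.08]]))
```

```text
[0.49372249 0.03134863 0.11951257] [-3.13837918e+00  8.52437486e-04  1.64449560e+00] [ 0.6166309  -1.34231502 -0.24611809]
[[320.00523687 240.9918004 ]
 [320.02459504 225.35438055]] [[318.16027572 229.13147122]]
```

View pics/w7.png

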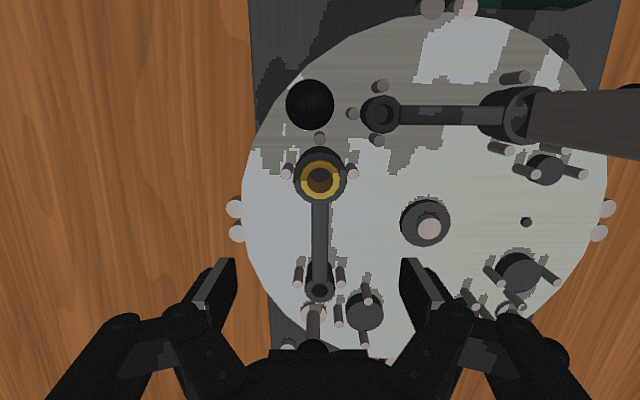

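Emit:
carry_out:
  plan:
    - [[0.001,0.0025,-0.01],[0,0,0]]
    - [[0,0,-0.015],[0,0,0]]
    - [[0,0,-0.015],[0,0,0]]
    - [[0,0,-0.013],[0,0,0]]
    - [[0,0,-0.01],[0,0,0]]
    - [[0,0,0],[0,0,0]]
    - [[0,0,0],[0,0,0]]
    - [[0,0,0],[0,0,0]]

```text
clock: 9.07
tcp_pos: [0.4962, 0.0353, 0.058]
tcp_rot: [3.14, -0.0, 1.646]
force: [-0.1, 0.3, 1.0]
finger_gap: 1.003
```

Run:
```python
from h import *
s=readout.get_state(); t=s['tcp_pos']; print(t,s['tcp_rot'],s['force'])
c=get_calibration("wrist")
p,d=get_image("wrist"); cv2.imwrite("pics/w8.png",p[:,:,::-1])
print(proj(c,[[.4957,.0223,.08],[.4948,.0343,.08]]),proj(c,[t*[1,1,0]+[0,0,.08]]))
```

```text
[0.49619295 0.0352551  0.05800144] [ 3.14007292e+00 -4.51529076e-05  1.64580134e+00] [-0.12647017  0.33186661  1.002374  ]
[[315.29856641 302.33615062]
 [315.22518392 282.2282609 ]] [[318.17595032 280.76240274]]
```

View pics/w8.png

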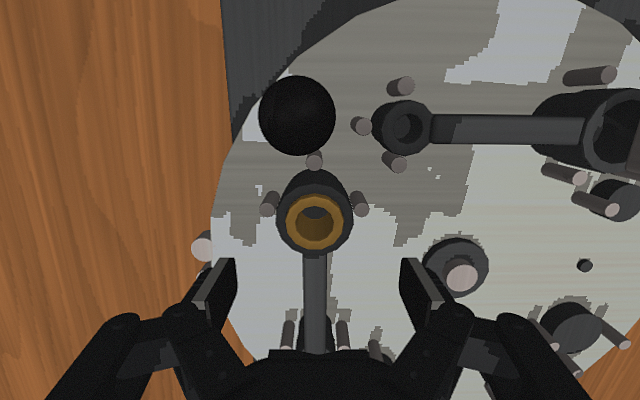

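Emit:
carry_out:
  plan:
    - [[-0.0015,-0.001,-0.001],[0,0,0]]
    - [[0,0,0],[0,0,0]]
    - [[0,0,0],[0,0,0]]

```text
clock: 9.37
tcp_pos: [0.494, 0.0341, 0.0567]
tcp_rot: [3.141, 0.0, 1.646]
force: [1.1, -0.8, -0.3]
finger_gap: 1.001
```

Emit:
carry_out:
  plan:
    - [[0,0,0],[0,0,0]]
    - [[0,0,0],[0,0,0]]
    - [[0,0,0],[0,0,0]]
    - [[0,0,0],[0,0,0]]
    - [[0,0,0],[0,0,0]]
    - [[0,0,0],[0,0,0]]
    - [[0,0,0],[0,0,0]]
    - [[0,0,0],[0,0,0]]
  fingers: 0.0

```text
clock: 10.03
tcp_pos: [0.4941, 0.0342, 0.0564]
tcp_rot: [3.141, 0.0, 1.646]
force: [-1.1, 1.1, 2.9]
finger_gap: 0.128
```

Run:
```python
from h import *
s=readout.get_state(); t=s['tcp_pos']; print(t,s['tcp_rot'],s['force'],s['wrist_torque'],s['finger_gap'])
p,d=get_image("wrist"); cv2.imwrite("pics/w9.png",p[:,:,::-1])
p,d=get_image("side"); up(p,220,120,420,260,4,"s9.png")
```

```text
[0.49414863 0.03424444 0.05644694] [3.14131652e+00 2.72076186e-06 1.64589817e+00] [-1.0939415   1.14963351  2.90044708] [-0.01390577  0.04826129  0.03306977] 0.1282048945413001
```

View pics/w9.png

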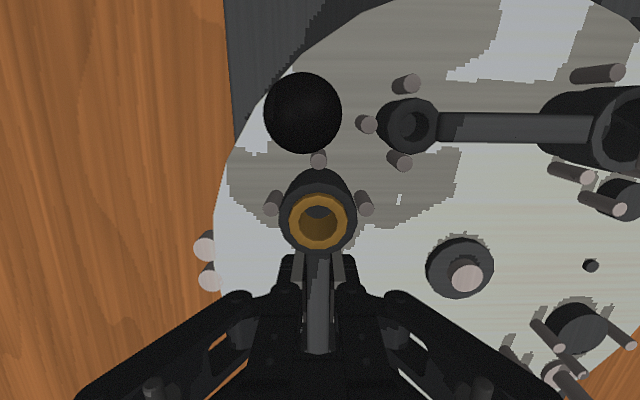

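View pics/s9.png

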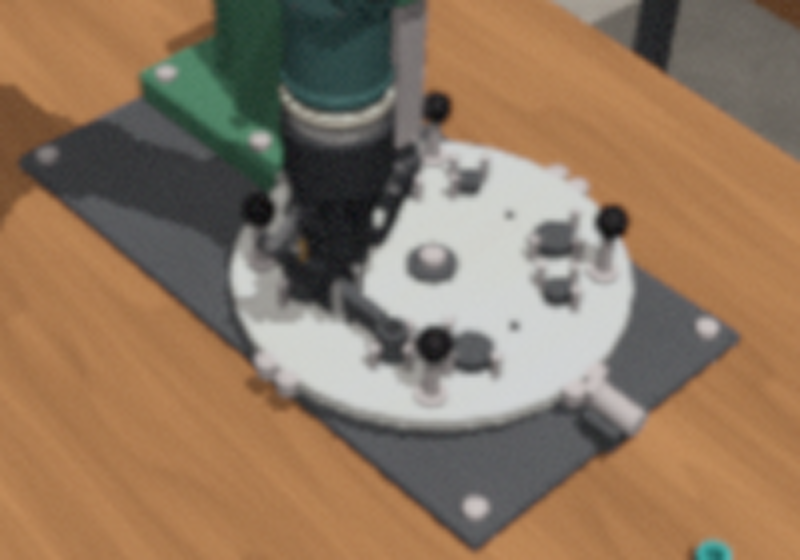

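The grip is on the web and the dial is still at the stop. Lifting straight up by 0.10 m.

Emit:
carry_out:
  plan:
    - [[0,0,0.003],[0,0,0]]
    - [[0,0,0.006],[0,0,0]]
    - [[0,0,0.009],[0,0,0]]
    - [[0,0,0.012],[0,0,0]]
    - [[0,0,0.015],[0,0,0]]
    - [[0,0,0.015],[0,0,0]]
    - [[0,0,0.015],[0,0,0]]
    - [[0,0,0.012],[0,0,0]]
    - [[0,0,0.009],[0,0,0]]
    - [[0,0,0.006],[0,0,0]]

```text
clock: 10.97
tcp_pos: [0.4939, 0.0341, 0.1596]
tcp_rot: [3.141, -0.0, 1.646]
force: [-0.1, 1.0, -4.2]
finger_gap: 0.127
```

Emit:
carry_out:
  plan:
    - [[0,0,0.003],[0,0,0]]
    - [[0,0,0],[0,0,0]]
    - [[0,0,0],[0,0,0]]
    - [[0,0,0],[0,0,0]]
    - [[0,0,0],[0,0,0]]
    - [[0,0,0],[0,0,0]]
    - [[0,0,0],[0,0,0]]
    - [[0,0,0],[0,0,0]]
    - [[0,0,0],[0,0,0]]
    - [[0,0,0],[0,0,0]]

```text
clock: 11.8
tcp_pos: [0.494, 0.0342, 0.1612]
tcp_rot: [-3.141, 0.0, 1.646]
force: [-0.5, -0.3, -4.4]
finger_gap: 0.128
```

Run:
```python
from h import *
s=readout.get_state(); t=s['tcp_pos']; print(t,s['tcp_rot'],s['force'],s['wrist_torque'],s['finger_gap'],np.abs(s['qd']).max())
p,d=get_image("wrist"); cv2.imwrite("pics/w10.png",p[:,:,::-1]); np.save("w10.npy",d)
p,d=get_image("side"); cv2.imwrite("pics/s10f.png",p[:,:,::-1]);up(p,220,100,420,250,4,"s10.png")
p,d=get_image("scene"); up(p,130,130,480,330,2.2,"c10.png"); cv2.imwrite("pics/c10f.png",p[:,:,::-1])
for n in("s10f","side0"),("c10f","scene0"):
    pass
```

```text
[0.49397704 0.03417167 0.16123425] [-3.14147421e+00  4.27125392e-05  1.64583479e+00] [-0.46488583 -0.28726333 -4.42007961] [-0.00238638 -0.03383814 -0.01734924] 0.12784247595883227 0.0021296851294260832
```

View pics/w10.png

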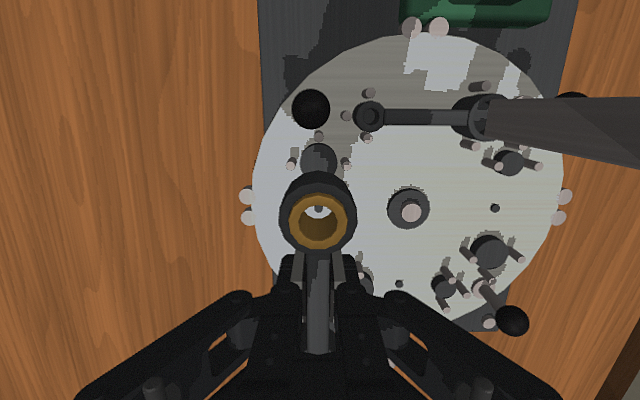

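View pics/s10.png

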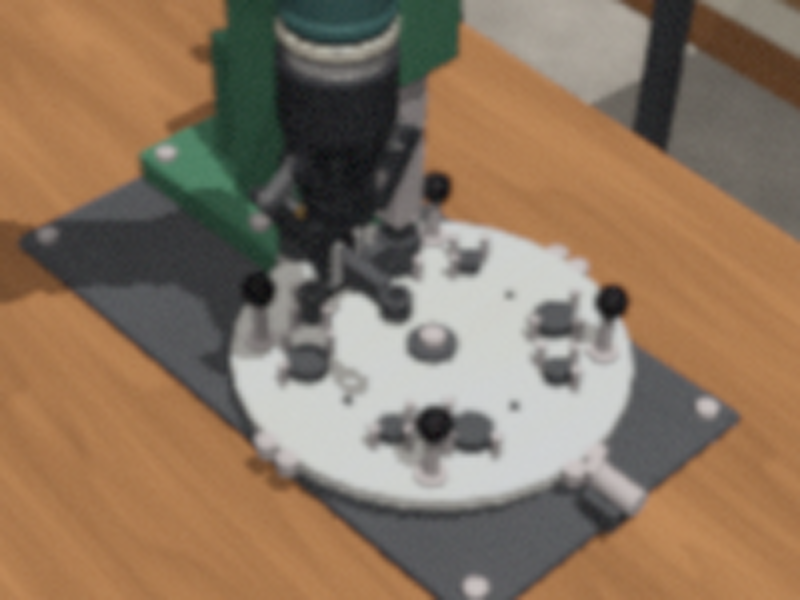

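View pics/c10.png

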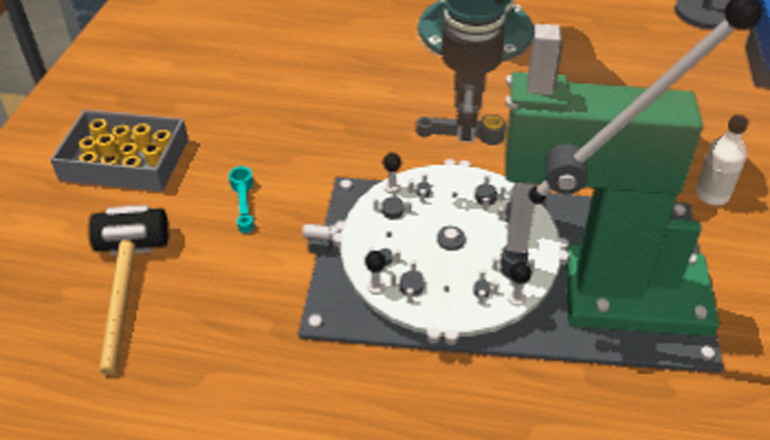

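The lever sits at the same place in the wrist picture, with the bush at (318,222), as when it was gripped, so it hasn't tilted. The load is steady at 4.4 N, the blank is seated, and the bystanders are in place. Handing in.

Run:
```python
from h import *
print(finish_job()); s=readout.get_state(); print(s['clock'],s['tcp_pos'],s['force'],s['finger_gap'])
```

```text
the job is handed in; nothing more can be done
None
the job is handed in; nothing more can be done
```

I turned the dial a quarter turn counter-clockwise by its robot-side ball knob and let the knob go once it was in the stop. I then gripped the finished lever across its web and lifted it straight up about 105 mm. It is held there over its nest, and I handed the job in at about 12 s.

Last checks before handing in:
- **Dial:** the three free knobs line up with their positions before the turn, to within the pixel reading, so the dial is in its detent.
- **Finished lever:** the bush is at the same place in the wrist picture as when I gripped it, so the lever has not tilted. The tool is level to under 0.001 rad, the wrist carries a steady 4.4 N, and the arm is still.
- **Blank and bystanders:** by eye, the blank is seated in its nest, and the mallet, oil bottle and bin are where they were. I did not measure these.

Two readings did not match at first:
- **Finger opening:** it read 24 mm on the 27 mm ball and 11 mm on the 12 mm web, although the pictures showed both grips were sound.
- **Last lug:** the dial lagged there until I pushed about 4 mm further.

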